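# Unstack the sample boxes into their colour trays

## Task

Four sample boxes have been delivered in one stack beside the centrifuge. Working from the top of the stack down, set each box flat inside the low tray of the same colour as its lid, lined up lengthwise with the tray. Keep the boxes level, set them down rather than dropping them, and leave the gel bottle and the amber jar where they stand.

Things in the scene. Friction and masses are not known exactly. Their poses are not given: they have to be found in the camera images.
- blue_box_center (a point): Centre (half-way up) of the blue-lidded sample box: a closed rigid box with flat top and sides, white below and with a blue lid, 60 mm long (its y axis), 44 mm wide (its x axis), 34 mm high; loose, 50 to 280 g; its z axis is up. It is the smallest box, on top of the stack at the start. Grip it across its width.
- green_box_center (a point): Centre (half-way up) of the green-lidded sample box: a closed rigid box with flat top and sides, white below and with a green lid, 90 mm long (its y axis), 50 mm wide (its x axis), 34 mm high; loose, 50 to 280 g; its z axis is up. It is second from the top of the stack at the start. Grip it across its width.
- yellow_box_center (a point): Centre (half-way up) of the yellow-lidded sample box: a closed rigid box with flat top and sides, white below and with a yellow lid, 120 mm long (its y axis), 56 mm wide (its x axis), 34 mm high; loose, 50 to 280 g; its z axis is up. It is third from the top of the stack at the start. Grip it across its width.
- red_box_center (a point): Centre (half-way up) of the red-lidded sample box: a closed rigid box with flat top and sides, white below and with a red lid, 150 mm long (its y axis), 62 mm wide (its x axis), 34 mm high; loose, 50 to 280 g; its z axis is up. It is the largest box, at the bottom of the stack at the start, standing on the counter. Grip it across its width.
- blue_tray: Blue low tray (blue floor, thin bare-aluminium rim), fixed to the counter, for the blue box: 86 mm long (its y axis), 70 mm wide (its x axis) outside. Its floor is 3 mm thick and its rim 3 mm thick and 7 mm high over the counter, so the box has 10 mm to spare on every side. Origin: centre of its underside, on the counter; z up. A box lying in it has its centre 20 mm above this origin.
- green_tray: Green low tray (green floor, thin bare-aluminium rim), fixed to the counter, for the green box: 116 mm long (its y axis), 76 mm wide (its x axis) outside. Its floor is 3 mm thick and its rim 3 mm thick and 7 mm high over the counter, so the box has 10 mm to spare on every side. Origin: centre of its underside, on the counter; z up. A box lying in it has its centre 20 mm above this origin.
- yellow_tray: Yellow low tray (yellow floor, thin bare-aluminium rim), fixed to the counter, for the yellow box: 146 mm long (its y axis), 82 mm wide (its x axis) outside. Its floor is 3 mm thick and its rim 3 mm thick and 7 mm high over the counter, so the box has 10 mm to spare on every side. Origin: centre of its underside, on the counter; z up. A box lying in it has its centre 20 mm above this origin.
- red_tray: Red low tray (red floor, thin bare-aluminium rim), fixed to the counter, for the red box: 176 mm long (its y axis), 88 mm wide (its x axis) outside. Its floor is 3 mm thick and its rim 3 mm thick and 7 mm high over the counter, so the box has 10 mm to spare on every side. Origin: centre of its underside, on the counter; z up. A box lying in it has its centre 20 mm above this origin.
- gel_bottle: Bystander: clear hand-gel bottle with a blue label and white cap, 52 mm in diameter, 150 mm high, standing loose at the left of the work. Origin: centre of its underside.
- amber_jar: Bystander: amber glass jar with a black lid, 52 mm in diameter, 80 mm high, standing loose at the right of the work. Origin: centre of its underside.
There are look-alikes about, which are no part of the job. What is shaped like the part that bears red_box_center but pink is not meant.

How it is judged:
On the way, in this order (a step that is already met when the one before it is completed fails the run):
1. the blue box lies flat in the blue tray (horizontal distance between blue_box_center and blue_tray below 0.015 m and z of blue_box_center in the frame of blue_tray below 0.0225 m and angle between blue_box_center's own z axis and vertical below 0.05 rad and angle between the y axis of blue_box_center and the y axis of blue_tray, either way round below 0.25 rad), for 0.2 s.
2. the green box lies flat in the green tray (horizontal distance between green_box_center and green_tray below 0.015 m and z of green_box_center in the frame of green_tray below 0.0225 m and angle between green_box_center's own z axis and vertical below 0.05 rad and angle between the y axis of green_box_center and the y axis of green_tray, either way round below 0.25 rad), for 0.2 s.
3. the yellow box lies flat in the yellow tray (horizontal distance between yellow_box_center and yellow_tray below 0.015 m and z of yellow_box_center in the frame of yellow_tray below 0.0225 m and angle between yellow_box_center's own z axis and vertical below 0.05 rad and angle between the y axis of yellow_box_center and the y axis of yellow_tray, either way round below 0.25 rad), for 0.2 s.
4. the red box lies flat in the red tray (horizontal distance between red_box_center and red_tray below 0.015 m and z of red_box_center in the frame of red_tray below 0.0225 m and angle between red_box_center's own z axis and vertical below 0.05 rad and angle between the y axis of red_box_center and the y axis of red_tray, either way round below 0.25 rad), for 0.2 s.
At the end, for the whole second after the job is handed in: Each box lies flat and at rest on the floor of the tray of its own colour: its centre within 15 mm of the tray's centre seen from above and less than 22.5 mm above the tray's underside, tilted under 0.05 rad, its length within 0.25 rad of the tray's length (either way round) (all of step 1 and all of step 2 and all of step 3 and all of step 4 and linear speed of each of blue_box, green_box, yellow_box, red_box below 0.02 m/s); the robot touches nothing.
It fails at once if a box is tipped by more than 0.5 rad (angle between any of blue_box_center, green_box_center, yellow_box_center, red_box_center's own z axis and vertical above 0.5 rad).
It fails at once if a box is dropped into its tray (falling free of the fingers at over 0.6 m/s, a fall of about 18 mm) ((horizontal distance between blue_box_center and blue_tray below 0.03 m and z of blue_box_center in the frame of blue_tray below 0.07 m and linear speed of blue_box above 0.6 m/s and not (contact force between the fingers and blue_box above 0.1 N)) or (horizontal distance between green_box_center and green_tray below 0.03 m and z of green_box_center in the frame of green_tray below 0.07 m and linear speed of green_box above 0.6 m/s and not (contact force between the fingers and green_box above 0.1 N)) or (horizontal distance between yellow_box_center and yellow_tray below 0.03 m and z of yellow_box_center in the frame of yellow_tray below 0.07 m and linear speed of yellow_box above 0.6 m/s and not (contact force between the fingers and yellow_box above 0.1 N)) or (horizontal distance between red_box_center and red_tray below 0.03 m and z of red_box_center in the frame of red_tray below 0.07 m and linear speed of red_box above 0.6 m/s and not (contact force between the fingers and red_box above 0.1 N))).
It fails at once if the gel bottle or the amber jar is moved by more than 30 mm (distance of any of gel_bottle, amber_jar from where it was at the start of the episode above 0.03 m).
It also fails if it takes over 120 s, if anything falls off the work surface, if the arm or the gripper's body presses on something with over 40 N, if the wrist force passes 120 N, or if a joint passes its speed limit or range.

## Robot

A 6-joint arm with a two-finger parallel gripper is mounted at the origin on the work surface. World frame = base frame: x ahead of the robot, y to its left, z up, the work surface at z = 0. Lengths are in m, angles in rad, forces in N, time in s.
With the tool pointing down it reaches from about 0.35 to 0.85 m from the base axis. Payload 8.1 kg.
Tool frame: the origin (TCP) lies at the very end of the fingers, on their centre line; the grasp point (between the pads) lies 19 mm behind it; z points along the fingers, y is the direction in which the jaws open and shut (so a half turn about z gives the same grasp; the last joint's range is limited). The gripper opens to 85 mm and grips with 20 to 120 N. Pads are 22 mm wide; open, the fingers measure 114 mm over their backs; the gripper's body (76 mm by 85 mm) begins 54 mm behind the grasp point. The pads swing forward as they close: fully open they stand 13 mm farther back than shut.
Start: joints at [-1.228, 0.13, 1.488, -0, 1.523, -0.085], TCP at [0.249, -0.546, 0.231] pointing down, gripper open.
Joint ranges: [-2.96, 2.96], [-0.89, 2.26], [0.02, 2.5], [-1.34, 4.48], [0, 2.73], [-2.66, 2.66]. Speed limits (rad/s): [2.39, 2.39, 2.79, 3.14, 3.14, 3.14].

## Interface

Orientations are given as a unit quaternion [x, y, z, w].
In Python, from plant import env gives the robot as it stands.
- The arm moves only by the tool jog_arm, never from a script. Its argument "commands" is text: rows parted by semicolons, each of 7 numbers parted by spaces: the shift along the tool's x, y, z normalised to -1 to 1, where 1 is 300 mm, then the turn, a rotation vector about the tool's x, y, z normalised to -1 to 1, where 1 is 90 degrees, then the opening, from 0 (shut) to 1 (fully open). In form: x y z rx ry rz gripper; .... A call has 1 to 20 rows; each row is the pose to reach, as a shift and turn from the pose commanded when the call began, along the tool's axes at that moment; what a row does not reach only later rows make up. A row lasts 1/10 s, in which the tool goes at most 50 mm and 8.59 degrees, less where a joint would pass 70% of its speed; a pose out of reach is approached as far as the arm can. A call with a number of a shift or a turn outside -1 to 1 is refused whole. A call with a gripper value outside its range is refused whole. The fingers move at their own pace and stop on an object; "newtons" is the grip in N (left out, the last holds). Time passes only in rows, so rows that repeat a pose let the fingers close. It gives the time, the measured TCP pose, the force and the opening at its end, in the units of the state.
- env.get_obs(): the state, without advancing time (a new reading comes with each control period).
- env.read_camera(name): name is "scene" or "side" or "wrist"; returns a dict with "frame" (420x560x3 uint8, blue, green, red), "fx", "fy", "cx", "cy" (pixels), "dist" ([k1, k2, p1, p2, k3] as OpenCV has them; the pictures are not rectified), "world_to_cam" (4x4, takes a point from world to camera coordinates); the wrist camera has in their place "tool_from_camera" (4x4, takes a point from camera to tool coordinates, whose origin is the TCP and whose axes are the flange's). Camera axes: x right, y up, looking along -z (the intrinsics and any distortion apply to the point x, -y, -z); pixel columns grow to the right and rows downward; lengths in m; the calibration is good to about 2 mm. A picture is of the moment at which its call begins: read the wrist's pose just before it. There is no depth.
- env.close_job(): hands the job in, once; it reports no verdict.
The state is a dict: "time_s": time; "qpos": joint angles; "dq": joint speeds; "joint_torque": joint torques, N m; "tcp_pos": TCP position; "orientation": TCP orientation; "ft_force": force on the tool from outside, world axes, zero at the start; "moment": the same for the moment, N m; "gripper_width": opening from 0.0 (shut) to 1.0 (fully open).
Only numpy, scipy, OpenCV 4.12 (cv2) and the standard library are available. Lean on these libraries where they do the work, as an engineer would, in place of code of your own. Each camera call takes 0.05 s, during which the arm holds its last target. There are 200 camera calls.

## Working session

There is one attempt and no reset: what is moved stays moved. The work goes in short steps, Python scripts to look and compute and a tool call to move; the robot and the scene stay as the last step left them, time stands still between calls to the robot, and variables do not carry over. Pictures are saved under pics/ and viewed, about 12 in all and at most 16, crops included, and the job is handed in when it is done.

Besides the shell and the picture viewer there is one more tool, called after ">>>" by a JSON object that holds its "method" and its "body", one argument or row to a line. jog_arm: Moves the arm, as the interface text tells. Its arguments: {"type":"object","properties":{"commands":{"type":"string"},"newtons":{"type":"number"}},"required":["commands"]}

```bash
ls; mkdir -p pics
python3 - <<'E'
from plant import env
import cv2,pickle
o=env.get_obs();print({k:(v if not hasattr(v,'round') else v) for k,v in o.items()})
d={}
for n in("scene","side","wrist"):
    d[n]=env.read_camera(n); cv2.imwrite(f"pics/{n}0.png",d[n]["frame"])
    print(n,{k:v for k,v in d[n].items() if k!="frame"})
pickle.dump((o,d),open("c0.pkl","wb"))
E
```

```text
pics
{'time_s': 0.0, 'qpos': array([-1.22838999e+00,  1.31149949e-01,  1.48927993e+00,  2.42479823e-05,
        1.52297488e+00, -8.53657022e-02]), 'dq': array([-0.00064231,  0.00094155,  0.00123684, -0.00079647,  0.00061738,
       -0.00112126]), 'joint_torque': array([-4.28519168e-03, -5.69410729e+01, -5.00549805e+01, -4.15692548e-04,
        1.49522029e-02,  2.70142164e-05]), 'tcp_pos': array([ 0.24877237, -0.5454046 ,  0.23025076]), 'orientation': array([ 9.77213177e-01,  2.12258300e-01, -1.04116287e-04, -9.00133233e-04]), 'ft_force': array([0.03808111, 0.24624162, 0.7788792 ]), 'moment': array([ 0.02719006, -0.00177269, -0.01482541]), 'gripper_width': 0.9963205276114373}
scene {'fx': 473.80880842256613, 'fy': 473.80880842256613, 'cx': 270.4235465288344, 'cy': 211.7230219486257, 'dist': array([0.0258397, 0.       , 0.       , 0.       , 0.       ]), 'world_to_cam': array([[-4.41405811e-01,  8.97306351e-01, -1.49064962e-03,
         2.66842704e-01],
       [-5.77310404e-01, -2.82719836e-01,  7.66017096e-01,
         2.31975190e-01],
       [ 6.86930569e-01,  3.38984965e-01,  6.4281
[... 423 characters left out ...]
8,  0.73120674, -0.26215718],
       [-0.36332022,  0.63457447,  0.68213903, -1.30172471],
       [ 0.        ,  0.        ,  0.        ,  1.        ]])}
wrist {'fx': 355.0349562123977, 'fy': 355.0349562123977, 'cx': 276.3424643304944, 'cy': 209.71933777317457, 'dist': array([-0.0912241,  0.       ,  0.       ,  0.       ,  0.       ]), 'tool_from_camera': array([[ 5.20123996e-04,  9.49205296e-01,  3.14657014e-01,
         8.04516146e-02],
       [ 9.99999791e-01, -6.14813248e-04,  2.01680244e-04,
         2.64917300e-04],
       [ 3.84891257e-04,  3.14656843e-01, -9.49205417e-01,
        -1.43856199e-01],
       [ 0.00000000e+00,  0.00000000e+00,  0.00000000e+00,
         1.00000000e+00]])}
```

View pics/scene0.png

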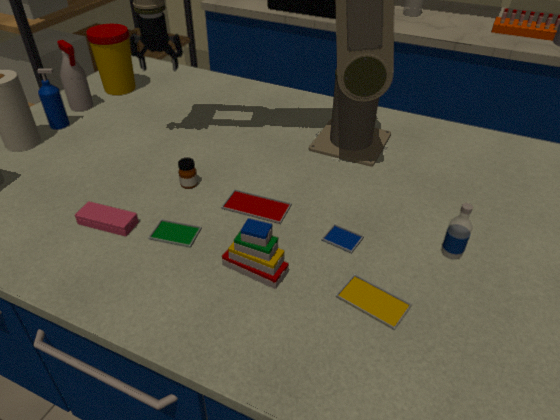

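View pics/side0.png

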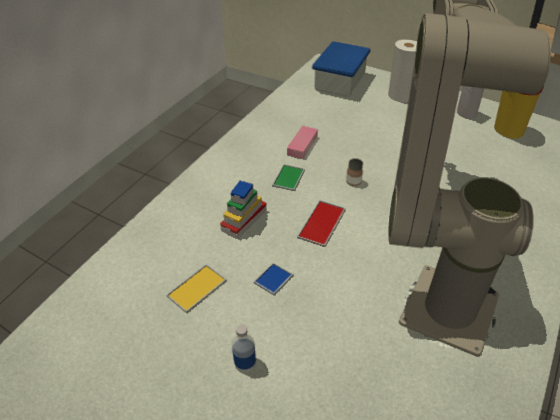

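The scene view shows the stack at about (256,250). Trays: red (257,206), green (176,233), blue (342,238), yellow (373,301). The jar is at (188,175), the bottle at (457,235) and the pink decoy at (107,218). The side view shows the same layout.

```bash
cat > h.py <<'E'
import numpy as np,cv2
from scipy.spatial.transform import Rotation as R
HSV={'red':[((0,150,50),(6,255,255)),((174,150,50),(180,255,255))],'green':[((45,120,30),(80,255,255))],
 'blue':[((100,140,50),(125,255,255))],'yellow':[((18,140,60),(32,255,255))]}
def pose(c,o=None):   # camera->world rotation, origin
    if 'world_to_cam' in c: M=np.linalg.inv(c['world_to_cam'])
    else:
        T=np.eye(4);T[:3,:3]=R.from_quat(o['orientation']).as_matrix();T[:3,3]=o['tcp_pos'];M=T@c['tool_from_camera']
    return M[:3,:3],M[:3,3]
def K(c): return np.array([[c['fx'],0,c['cx']],[0,c['fy'],c['cy']],[0,0,1]])
def cast(px,c,z,o=None):
    Rm,t=pose(c,o)
    u=cv2.undistortPoints(np.float64(px).reshape(-1,1,2),K(c),c['dist'])[:,0]
    d=np.c_[u[:,0],-u[:,1],-np.ones(len(u))]@Rm.T
    return t+d*((z-t[2])/d[:,2])[:,None]
def blobs(c,col,amin=60):
    h=cv2.cvtColor(c['frame'],cv2.COLOR_BGR2HSV);m=sum(cv2.inRange(h,np.array(a),np.array(b)) for a,b in HSV[col])
    cs,_=cv2.findContours(m.astype(np.uint8),cv2.RETR_EXTERNAL,cv2.CHAIN_APPROX_NONE)
    return [k[:,0] for k in cs if cv2.contourArea(k)>amin]
def rect(k,c,z,o=None):   # world rect: centre, (long,short), yaw of long axis (deg, 0..180)
    p=cast(k,c,z,o)[:,:2].astype(np.float32)
    b=cv2.boxPoints(cv2.minAreaRect(p));e=[b[1]-b[0],b[2]-b[1]];e.sort(key=np.linalg.norm)
    return b.mean(0).round(4),np.round([np.linalg.norm(e[1]),np.linalg.norm(e[0])],4),round(np.degrees(np.arctan2(e[1][1],e[1][0]))%180,1)
E
python3 - <<'E'
import pickle;from h import *
o,d=pickle.load(open('c0.pkl','rb'))
zl=dict(blue=.136,green=.102,yellow=.068,red=.034)
for n in('scene','side'):
  for col in HSV:
    for k in blobs(d[n],col):
      print(n,col,k.mean(0).round(),'floor',*rect(k,d[n],.003),'lid',*rect(k,d[n],zl[col]))
E
```

```text
scene red [255. 267.] floor [ 0.6277 -0.0322] [0.1575 0.0693] 85.1 lid [ 0.6541 -0.0175] [0.1516 0.0668] 85.1
scene red [257. 206.] floor [ 0.4361 -0.1269] [0.1672 0.077 ] 94.4 lid [ 0.4695 -0.1088] [0.161  0.0741] 94.4
scene red [66. 49.] floor [-0.1925 -1.432 ] [0.2587 0.0532] 60.4 lid [-0.1357 -1.3653] [0.2491 0.0512] 60.4
scene red [106.  33.] floor [-0.4295 -1.4044] [0.2893 0.1971] 43.0 lid [-0.3639 -1.3388] [0.2786 0.1898] 43.0
scene green [256. 243.] floor [ 0.561  -0.0645] [0.1037 0.0633] 92.0 lid [ 0.6529 -0.014 ] [0.0914 0.0558] 92.0
scene green [175. 232.] floor [ 0.6272 -0.2659] [0.1066 0.0642] 100.5 lid [ 0.7113 -0.1915] [0.094  0.0566] 100.5
scene blue [222. 412.] floor [0.9956 0.0939] [0.0671 0.0296] 89.6 lid [1.0498 0.1365] [0.0564 0.0249] 89.6
scene blue [186. 406.] floor [1.0048 0.0261] [0.0665 0.0425] 37.3 lid [1.0575 0.0795] [0.0559 0.0357] 37.3
scene blue [ 93. 395.] floor [ 1.075  -0.1386] [0.2613 0.0715] 90.2 lid [ 1.1165 -0.0589] [0.2196 0.0601] 90.2
scene blue [ 94. 355.] floor [ 1.0015 -0.2222] [0.3321 0.039 ] 90.0 lid [ 1.0547 -0.1292] [0.2791 0.0327] 90.0

[... 1607 characters left out ...]
3 lid [0.3404 0.4516] [0.0422 0.0325] 33.3
side blue [273. 277.] floor [0.457  0.1321] [0.0741 0.059 ] 81.4 lid [0.4012 0.2257] [0.065  0.0517] 81.4
side blue [242. 189.] floor [ 0.7278 -0.1335] [0.0731 0.0511] 95.7 lid [ 0.6386 -0.0072] [0.0641 0.0448] 95.7
side blue [341.  59.] floor [ 0.8298 -1.1537] [0.3104 0.1955] 96.1 lid [ 0.728  -0.9016] [0.2721 0.1714] 96.1
side yellow [196. 287.] floor [0.6198 0.2627] [0.1369 0.0716] 78.0 lid [0.5827 0.3005] [0.1287 0.0673] 78.0
side yellow [243. 211.] floor [ 0.6809 -0.0673] [0.1314 0.0625] 86.6 lid [ 0.6401 -0.0096] [0.1235 0.0588] 86.6
side yellow [515. 112.] floor [ 0.0264 -1.1028] [0.422  0.1537] 87.6 lid [ 0.0251 -0.9827] [0.3966 0.1444] 87.6
```

Run:
```python
import cv2
a=cv2.imread('pics/scene0.png')[205:295,205:305];b=cv2.imread('pics/side0.png')[170:245,205:280]
f=lambda x:cv2.resize(x,(400,390),interpolation=cv2.INTER_CUBIC)
cv2.imwrite('pics/crop0.png',cv2.hconcat([f(a),f(b)]))
```

```text
(no output)
```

View pics/crop0.png

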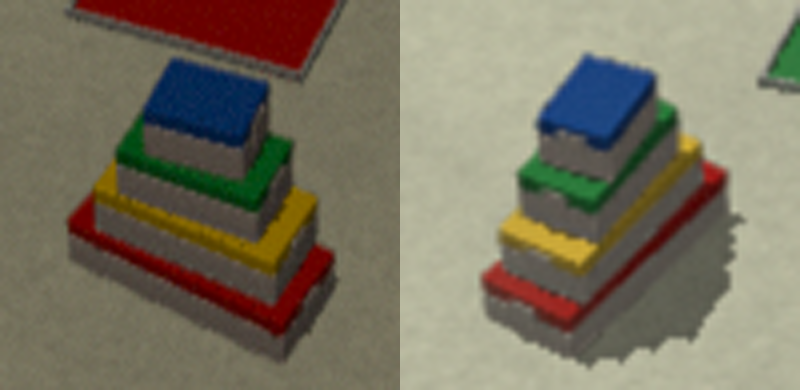

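The crop confirms the stack order, and both cameras agree on the tray positions. Next I'll put the wrist camera straight over the stack.

```bash
cat > go.py <<'E'
import sys;from plant import env;from h import *
# go.py x y z yaw_deg : row to reach tool-down pose whose tool x axis has this yaw
def row(o,p,a):
    R0=R.from_quat(o['orientation']);R1=R.from_euler('z',a,degrees=True)*R.from_euler('x',180,degrees=True)
    return np.r_[R0.inv().apply(np.array(p)-o['tcp_pos'])/.3,(R0.inv()*R1).as_rotvec()/(np.pi/2)].round(4)
if __name__=='__main__':
    v=list(map(float,sys.argv[1:]));o=env.get_obs()
    print(o['time_s'],o['tcp_pos'].round(4),'w',o['gripper_width'].round(3) if hasattr(o['gripper_width'],'round') else o['gripper_width'],o['ft_force'].round(1))
    for i in range(0,len(v),4): print(*row(o,v[i:i+3],v[i+3]))
E
python3 go.py .645 -.09 .27 90
```

```text
0.15 [ 0.2488 -0.5455  0.2305] w 1.0039529826698819 [-0.5  0.5  0.3]
1.8316 -0.8339 -0.1303 -0.0008 -0.0006 -0.7277
```

>>> {"method": "jog_arm", "body": {
  "commands": "0.9 -0.42 -0.13 0 0 -0.36 1;0.9 -0.42 -0.13 0 0 -0.36 1;0.9 -0.42 -0.13 0 0 -0.36 1;0.9 -0.42 -0.13 0 0 -0.36 1;0.9 -0.42 -0.13 0 0 -0.36 1;0.9 -0.42 -0.13 0 0 -0.36 1;0.9 -0.42 -0.13 0 0 -0.36 1;0.9 -0.42 -0.13 0 0 -0.36 1;0.9 -0.42 -0.13 0 0 -0.36 1"
}}

```text
time_s: 1.05
tcp_pos: [0.4417, -0.3198, 0.2698]
orientation: [0.879, 0.476, -0.0, -0.0]
ft_force: [-0.5, 0.4, -0.2]
gripper_width: 0.998
```

```bash
python3 go.py .645 -.09 .27 90
```

```text
1.05 [ 0.4417 -0.3198  0.2698] w 0.997972136772285 [-0.5  0.4 -0.2]
1.0118 0.1492 -0.0011 -0.0006 0.0001 -0.3679
```

>>> {"method": "jog_arm", "body": {
  "commands": "1 0.15 0 0 0 -0.368 1;1 0.15 0 0 0 -0.368 1;1 0.15 0 0 0 -0.368 1;1 0.15 0 0 0 -0.368 1;1 0.15 0 0 0 -0.368 1;1 0.15 0 0 0 -0.368 1;1 0.15 0 0 0 -0.368 1;1 0.15 0 0 0 -0.368 1;1 0.15 0 0 0 -0.368 1"
}}

```text
time_s: 1.95
tcp_pos: [0.6431, -0.0945, 0.2698]
orientation: [0.708, 0.707, -0.001, -0.0]
ft_force: [-0.2, 0.1, 0.8]
gripper_width: 1.001
```

```bash
cat > look.py <<'E'
import sys;from plant import env;from h import *
n=sys.argv[1];zs=dict(a.split('=') for a in sys.argv[2:])
o=env.get_obs();c=env.read_camera('wrist');cv2.imwrite(f'pics/{n}.png',c['frame'])
print(o['tcp_pos'].round(4))
for col,z in zs.items():
    for k in blobs(c,col,400): print(col,k.mean(0).round(),*rect(k,c,float(z),o))
E
python3 look.py w1 blue=.136 green=.102 yellow=.068 red=.034
```

```text
[ 0.6431 -0.0945  0.2698]
blue [279.  93.] [ 0.645  -0.0147] [0.0583 0.042 ] 95.5
green [266. 291.] [ 0.6321 -0.2053] [0.0787 0.0494] 100.8
yellow [275. 151.] [ 0.6436 -0.0693] [0.0569 0.0205] 166.7
yellow [292.  40.] [0.6486 0.0253] [0.0549 0.0368] 177.7
red [276. 164.] [ 0.6422 -0.0874] [0.0593 0.0113] 174.6
red [108. 187.] [ 0.4519 -0.1175] [0.1565 0.0734] 94.4
```

View pics/w1.png

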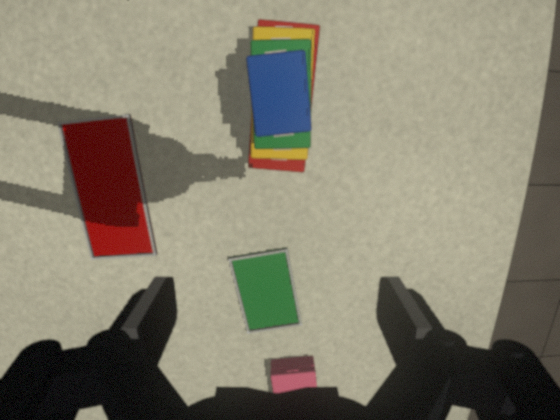

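The wrist view shows the stack at (280,93). The blue lid is whole at the centre, with yaw 95.5°. Going to grasp it.

```bash
python3 go.py .645 -.0147 .2 95.5  .645 -.0147 .109 95.5
```

```text
2.0 [ 0.643  -0.0947  0.2702] w 1.00013829879582 [0.4 0.1 0.5]
0.2667 0.0061 0.2337 -0.0004 0.0003 -0.0624
0.2669 0.0063 0.5371 -0.0004 0.0003 -0.0624
```

>>> {"method": "jog_arm", "body": {
  "commands": "0.267 0.006 0.234 0 0 -0.062 1;0.267 0.006 0.234 0 0 -0.062 1;0.267 0.006 0.234 0 0 -0.062 1;0.267 0.006 0.234 0 0 -0.062 1;0.267 0.006 0.34 0 0 -0.062 1;0.267 0.006 0.44 0 0 -0.062 1;0.267 0.006 0.537 0 0 -0.062 1;0.267 0.006 0.537 0 0 -0.062 1;0.267 0.006 0.537 0 0 -0.062 0.3;0.267 0.006 0.537 0 0 -0.062 0.3;0.267 0.006 0.537 0 0 -0.062 0.3;0.267 0.006 0.537 0 0 -0.062 0.3;0.267 0.006 0.537 0 0 -0.062 0.3;0.267 0.006 0.537 0 0 -0.062 0.3;0.267 0.006 0.537 0 0 -0.062 0.3;0.267 0.006 0.537 0 0 -0.062 0.3",
  "newtons": 40
}}

```text
time_s: 3.6
tcp_pos: [0.6473, -0.0129, 0.1123]
orientation: [0.672, 0.741, 0.001, 0.002]
ft_force: [-1.3, -1.9, 7.7]
gripper_width: 0.507
```

```bash
python3 look.py w2 blue=.136; python3 go.py .645 -.0147 .20 95.5 .456 .132 .20 82 .456 .132 .07 82
python3 - <<'E'
import cv2
a=cv2.imread('pics/w2.png')
from plant import env
b=env.read_camera('scene')['frame'][170:310,180:360]
cv2.imwrite('pics/v2.png',cv2.hconcat([cv2.resize(a,(400,300)),cv2.resize(b,(386,300))]))
E
```

```text
[ 0.6473 -0.0129  0.1123]
blue [275. 296.] [ 0.647  -0.0124] [0.0616 0.0435] 95.4
blue [26. 17.] [0.5551 0.085 ] [0.0186 0.0119] 178.3
3.65 [ 0.6474 -0.0129  0.1124] w 0.5025640201255944 [-1.  -1.3  7.8]
-0.0056 -0.0073 -0.2919 0.0029 0.001 0.0012
0.5427 -0.5864 -0.2954 0.003 0.0006 0.1512
0.5433 -0.5884 0.1379 0.003 0.0006 0.1512
```

View pics/v2.png

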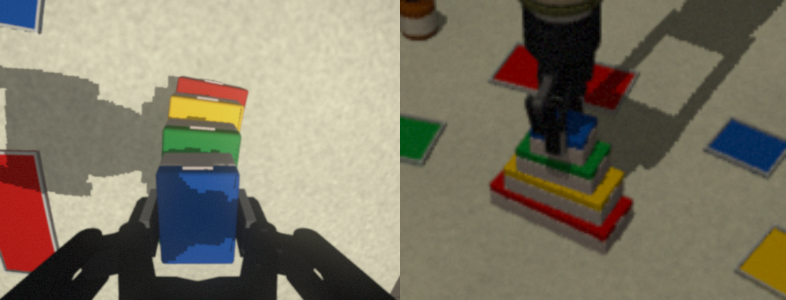

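Blue is gripped at about 43 mm and level in the views (wrist view, centre (275,296)). The 8 N upward force comes from the pads swinging forward. Lifting it and carrying it over.

>>> {"method": "jog_arm", "body": {
  "commands": "0 0 -0.08 0 0 0 0.3;0 0 -0.18 0 0 0 0.3;0 0 -0.29 0 0 0 0.3;0.15 -0.16 -0.29 0 0 0.04 0.3;0.27 -0.29 -0.29 0 0 0.08 0.3;0.4 -0.43 -0.29 0 0 0.11 0.3;0.543 -0.588 -0.29 0 0 0.151 0.3;0.543 -0.588 -0.29 0 0 0.151 0.3;0.543 -0.588 -0.2 0 0 0.151 0.3;0.543 -0.588 -0.05 0 0 0.151 0.3;0.543 -0.588 0.1 0 0 0.151 0.3;0.543 -0.588 0.1 0 0 0.151 0.3;0.543 -0.588 0.1 0 0 0.151 0.3"
}}

```text
time_s: 5.0
tcp_pos: [0.4539, 0.1325, 0.08]
orientation: [0.755, 0.656, -0.0, -0.0]
ft_force: [0.9, 0.6, -0.2]
gripper_width: 0.507
```

```bash
python3 look.py w3
python3 - <<'E'
import pickle
from h import *
from plant import env
o=env.get_obs();z=o['tcp_pos'][2]
print(o['tcp_pos'],o['orientation'],o['ft_force'],'expected lid z',z+.0237)
for n in('scene','side','wrist'):
    c=env.read_camera(n)
    for k in blobs(c,'blue'):
        for zz,l in((.003,'tray'),(z+.0237,'lid')):
            r=rect(k,c,zz,o)
            if np.linalg.norm(r[0]-[.456,.132])<.05: print(n,l,k.mean(0).round(),*r)
    if n=='wrist':w=c
E
python3 go.py .456 .132 .0135 82
```

```text
[0.4539 0.1325 0.08  ]
[0.45553077 0.13274041 0.08158992] [7.54582151e-01 6.56204364e-01 1.09324225e-03 6.43968088e-04] [-0.02734265  0.68759324 -0.50661854] expected lid z 0.10528992139966487
scene tray [342. 240.] [0.4568 0.132 ] [0.0771 0.057 ] 85.2
scene lid [353. 212.] [0.4657 0.1513] [0.0495 0.0195] 173.6
side tray [273. 278.] [0.457  0.1325] [0.0736 0.0585] 81.3
side lid [271. 255.] [0.4529 0.1393] [0.0543 0.0452] 83.6
wrist lid [276. 300.] [0.4553 0.133 ] [0.0619 0.0436] 81.9
wrist tray [272. 188.] [0.4585 0.1545] [0.0617 0.0334] 172.0
wrist lid [272. 188.] [0.462  0.1811] [0.0333 0.0181] 172.0
5.2 [0.4565 0.1328 0.0823] w 0.5058510369287366 [ 1.1  0.1 -0.8]
-0.0033 -0.0022 0.2292 0.003 -0.001 0.0001
```

View pics/w3.png

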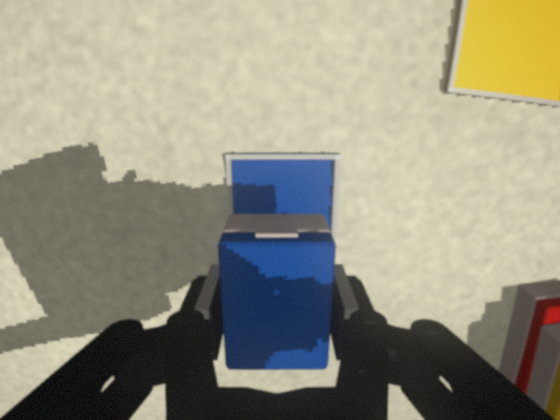

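The wrist view shows the box at (276,300), centred over the tray. Lowering it.

>>> {"method": "jog_arm", "body": {
  "commands": "-0.003 0 0.06 0 0 0 0.3;-0.003 0 0.12 0 0 0 0.3;-0.003 0 0.16 0 0 0 0.3;-0.003 0 0.19 0 0 0 0.3;-0.003 0 0.21 0 0 0 0.3;-0.003 0 0.22 0 0 0 0.3;-0.003 0 0.227 0 0 0 0.3;-0.003 0 0.229 0 0 0 0.3;-0.003 0 0.229 0 0 0 0.3"
}}

```text
time_s: 6.1
tcp_pos: [0.4542, 0.1316, 0.0133]
orientation: [0.755, 0.656, -0.0, -0.0]
ft_force: [-17.7, -2.4, 31.5]
gripper_width: 0.509
```

>>> {"method": "jog_arm", "body": {
  "commands": "0 0 -0.006 0 0 0 0.3;0 0 -0.006 0 0 0 0.3;0 0 -0.006 0 0 0 0.3"
}}

```text
time_s: 6.4
tcp_pos: [0.455, 0.1318, 0.0134]
orientation: [0.755, 0.656, 0.001, 0.0]
ft_force: [-1.7, -0.6, 7.1]
gripper_width: 0.509
```

Run:
```python
from plant import env;import cv2
from h import *
o=env.get_obs();print(o['tcp_pos'],o['ft_force'],o['moment'])
f=lambda n,y,x:cv2.resize(env.read_camera(n)['frame'][y-40:y+40,x-50:x+50],(400,320),interpolation=cv2.INTER_CUBIC)
cv2.imwrite('pics/v3.png',cv2.hconcat([f('scene',235,342),f('side',268,273)]))
```

```text
[0.45503815 0.13184465 0.01335847] [-1.74970677 -0.55085826  7.1465918 ] [-0.08744211  0.23958831 -0.0080601 ]
```

View pics/v3.png

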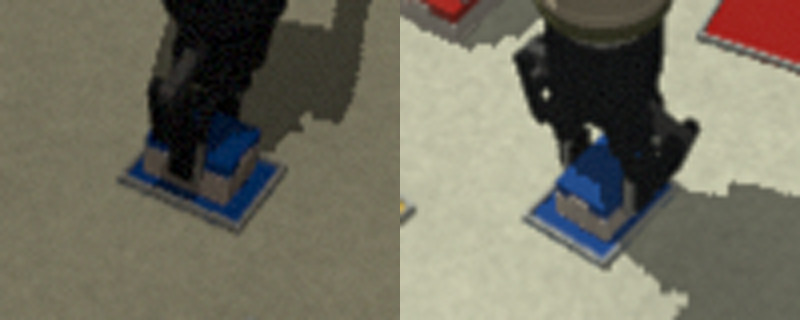

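The box sits flat in its tray in both views. Releasing and rising.

>>> {"method": "jog_arm", "body": {
  "commands": "0 0 -0.003 0 0 0 0.8;0 0 -0.006 0 0 0 0.8;0 0 -0.006 0 0 0 0.8;0 0 -0.006 0 0 0 0.8;0 0 -0.006 0 0 0 0.8;0 0 -0.04 0 0 0 0.8;0 0 -0.15 0 0 0 0.9;0 0 -0.3 0 0 0 1;0 0 -0.45 0 0 0 1;0 0 -0.6 0 0 0 1;0 0 -0.75 0 0 0 1;0 0 -0.83 0 0 0 1;0 0 -0.83 0 0 0 1"
}}

```text
time_s: 7.8
tcp_pos: [0.4562, 0.132, 0.2673]
orientation: [0.755, 0.656, 0.004, 0.002]
ft_force: [-0.1, -0.5, -0.2]
gripper_width: 0.998
```

```bash
python3 - <<'E'
import pickle
from h import *
from plant import env
o=env.get_obs();print(o['tcp_pos'])
for n in('scene','side','wrist'):
    c=env.read_camera(n)
    for k in blobs(c,'blue'):
        for zz,l in((.003,'tray'),(.037,'lid')):
            r=rect(k,c,zz,o)
            if np.linalg.norm(r[0]-[.456,.132])<.06: print(n,l,k.mean(0).round(),*r)
cv2.imwrite('pics/w4.png',c['frame'])
E
python3 go.py .645 -.09 .25 90
```

```text
[0.45618434 0.13200358 0.26731322]
scene tray [343. 242.] [0.4558 0.1323] [0.0757 0.0577] 82.9
scene lid [343. 242.] [0.4916 0.1416] [0.0726 0.0553] 82.9
scene tray [342. 229.] [0.4232 0.1207] [0.0614 0.0539] 83.5
scene lid [342. 229.] [0.4604 0.1305] [0.0589 0.0517] 83.5
side tray [275. 271.] [0.4646 0.1104] [0.0626 0.0463] 82.3
side lid [275. 271.] [0.4501 0.135 ] [0.0606 0.0448] 82.3
wrist tray [282. 173.] [0.4611 0.1228] [0.0617 0.0543] 83.3
wrist lid [282. 173.] [0.4615 0.1302] [0.0565 0.0498] 83.3
7.95 [0.4535 0.1315 0.2607] w 1.0020781230385662 [ 0.2 -0.1 -1.1]
-0.6426 0.7347 0.0351 -0.0006 0.0001 -0.0886
```

View pics/w4.png

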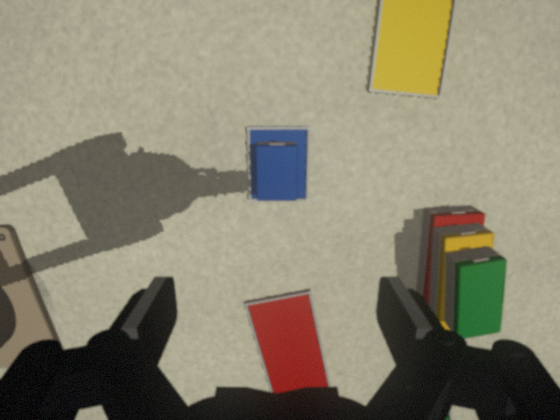

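The wrist view shows the blue box inside its tray at (282,173). Next I'll look over the stack for green.

>>> {"method": "jog_arm", "body": {
  "commands": "-0.643 0.735 0.035 0 0 -0.088 1;-0.643 0.735 0.035 0 0 -0.088 1;-0.643 0.735 0.035 0 0 -0.088 1;-0.643 0.735 0.035 0 0 -0.088 1;-0.643 0.735 0.035 0 0 -0.088 1;-0.643 0.735 0.035 0 0 -0.088 1;-0.643 0.735 0.035 0 0 -0.088 1;-0.643 0.735 0.035 0 0 -0.088 1;-0.643 0.735 0.035 0 0 -0.088 1;-0.643 0.735 0.035 0 0 -0.088 1"
}}

```text
time_s: 8.95
tcp_pos: [0.645, -0.0888, 0.2511]
orientation: [0.707, 0.707, 0.0, -0.0]
ft_force: [-0.8, 1.2, -0.1]
gripper_width: 1.001
```

```bash
python3 look.py w5 green=.102 yellow=.068 red=.034; python3 look.py w5b green=.003 red=.003
```

```text
[ 0.645  -0.0888  0.2511]
green [264. 302.] [ 0.6327 -0.2011] [0.0779 0.0491] 100.5
green [281.  99.] [ 0.6465 -0.0158] [0.0886 0.048 ] 90.0
yellow [270. 160.] [ 0.6451 -0.0616] [0.0551 0.0278] 178.0
yellow [292.  47.] [0.6485 0.0214] [0.0556 0.0447] 177.9
red [100. 195.] [ 0.4528 -0.1168] [0.1559 0.0732] 94.4
[ 0.6452 -0.0888  0.2514]
green [263. 302.] [ 0.6285 -0.2661] [0.1036 0.0654] 100.6
green [281.  97.] [ 0.6474 -0.0178] [0.1175 0.0645] 90.1
red [ 99. 195.] [ 0.4362 -0.1258] [0.1694 0.0795] 94.4
```

```bash
python3 go.py .6465 -.0158 .17 90  .6465 -.0158 .076 90
```

```text
9.05 [ 0.6453 -0.0889  0.2516] w 0.9961317594176833 [-0.6  0.2  0.3]
0.2439 0.0039 0.2719 0.0006 0.0001 0.0002
0.2439 0.0036 0.5853 0.0006 0.0001 0.0002
```

>>> {"method": "jog_arm", "body": {
  "commands": "0.244 0.004 0.1 0 0 0 1;0.244 0.004 0.27 0 0 0 1;0.244 0.004 0.27 0 0 0 1;0.244 0.004 0.27 0 0 0 1;0.244 0.004 0.38 0 0 0 1;0.244 0.004 0.5 0 0 0 1;0.244 0.004 0.585 0 0 0 1;0.244 0.004 0.585 0 0 0 1;0.244 0.004 0.585 0 0 0 0.35;0.244 0.004 0.585 0 0 0 0.35;0.244 0.004 0.585 0 0 0 0.35;0.244 0.004 0.585 0 0 0 0.35;0.244 0.004 0.585 0 0 0 0.35;0.244 0.004 0.585 0 0 0 0.35;0.244 0.004 0.585 0 0 0 0.35",
  "newtons": 40
}}

```text
time_s: 10.55
tcp_pos: [0.6489, -0.0174, 0.0789]
orientation: [0.707, 0.707, 0.001, 0.002]
ft_force: [-1.0, -1.4, 5.8]
gripper_width: 0.574
```

```bash
python3 look.py w6 green=.102;  python3 go.py .6465 -.0158 .17 90 .6283 -.266 .17 100.5 .6283 -.266 .07 100.5
```

```text
[ 0.6489 -0.0174  0.0789]
green [277. 284.] [ 0.6486 -0.0158] [0.0936 0.0499] 90.6
10.6 [ 0.6488 -0.0174  0.0789] w 0.579488288489532 [-1.6 -1.   6.1]
0.0051 -0.0064 -0.3037 0.003 0.0006 -0.0007
-0.829 -0.0662 -0.3032 0.0029 0.0009 -0.1174
-0.8287 -0.0677 0.0301 0.0029 0.0009 -0.1174
```

>>> {"method": "jog_arm", "body": {
  "commands": "0 0 -0.08 0 0 0 0.35;0 0 -0.18 0 0 0 0.35;0 0 -0.3 0 0 0 0.35;-0.15 -0.01 -0.3 0 0 -0.02 0.35;-0.3 -0.02 -0.3 0 0 -0.04 0.35;-0.45 -0.04 -0.3 0 0 -0.06 0.35;-0.6 -0.05 -0.3 0 0 -0.08 0.35;-0.74 -0.06 -0.3 0 0 -0.1 0.35;-0.832 -0.067 -0.3 0 0 -0.117 0.35;-0.832 -0.067 -0.3 0 0 -0.117 0.35;-0.832 -0.067 -0.2 0 0 -0.117 0.35;-0.832 -0.067 -0.1 0 0 -0.117 0.35;-0.832 -0.067 0.03 0 0 -0.117 0.35;-0.832 -0.067 0.03 0 0 -0.117 0.35;-0.832 -0.067 0.03 0 0 -0.117 0.35"
}}

```text
time_s: 12.1
tcp_pos: [0.6263, -0.2657, 0.0668]
orientation: [0.639, 0.769, -0.0, -0.001]
ft_force: [0.4, -1.7, 0.0]
gripper_width: 0.578
```

```bash
cat > over.py <<'E'
import sys;from go import *
# over.py colour tcp->lid dz : compare held lid in wrist view and tray in other views
col,dz=sys.argv[1],float(sys.argv[2])
o=env.get_obs();c=env.read_camera('wrist');print(o['tcp_pos'].round(4),o['ft_force'].round(1))
for k in blobs(c,col,400): print('lid',k.mean(0).round(),*rect(k,c,o['tcp_pos'][2]+dz,o))
cv2.imwrite(f'pics/over_{col}.png',c['frame'])
E
python3 over.py green .0231; python3 go.py .6283 -.2672 .014 100.5
```

```text
[ 0.6263 -0.2657  0.0668] [ 0.4 -1.7  0. ]
lid [276. 284.] [ 0.6257 -0.2644] [0.0941 0.0498] 101.3
lid [286. 156.] [ 0.617  -0.2066] [0.0402 0.0131] 4.4
12.15 [ 0.6277 -0.2665  0.0688] w 0.5766331950385799 [ 0.6 -0.1 -0.6]
-0.0025 0.0012 0.1826 0.0012 0.0009 -0.0
```

>>> {"method": "jog_arm", "body": {
  "commands": "-0.002 0 0.06 0 0 0 0.35;-0.002 0 0.1 0 0 0 0.35;-0.002 0 0.13 0 0 0 0.35;-0.002 0 0.15 0 0 0 0.35;-0.002 0 0.165 0 0 0 0.35;-0.002 0 0.172 0 0 0 0.35;-0.002 0 0.176 0 0 0 0.35;-0.002 0 0.176 0 0 0 0.35"
}}

```text
time_s: 12.95
tcp_pos: [0.627, -0.2672, 0.0141]
orientation: [0.64, 0.769, 0.0, 0.0]
ft_force: [-0.1, 0.4, -1.6]
gripper_width: 0.579
```

```bash
cat > v.py <<'E'
import sys;from plant import env;import cv2
n,y,x,y2,x2=sys.argv[1],*map(int,sys.argv[2:])
o=env.get_obs();print(o['tcp_pos'].round(4),o['ft_force'].round(1))
f=lambda n,y,x:cv2.resize(env.read_camera(n)['frame'][y-40:y+40,x-50:x+50],(400,320),interpolation=cv2.INTER_CUBIC)
cv2.imwrite(f'pics/{n}.png',cv2.hconcat([f('scene',y,x),f('side',y2,x2)]))
E
python3 v.py g1 228 176 170 288
```

```text
[ 0.627  -0.2672  0.0141] [-0.1  0.4 -1.6]
```

View pics/g1.png

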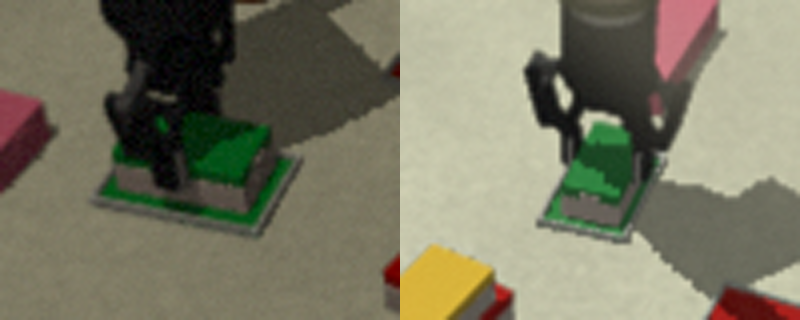

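Green is centred in its tray and just at floor contact. I'll ease it down another 1 mm, release, and go back to the viewpoint.

>>> {"method": "jog_arm", "body": {
  "commands": "0 0 0.004 0 0 0 0.35;0 0 0.004 0 0 0 0.35;0 0 0.004 0 0 0 0.8;0 0 0 0 0 0 0.85;0 0 0 0 0 0 0.85;0 0 0 0 0 0 0.85;0 0 -0.04 0 0 0 0.85;0 0 -0.12 0 0 0 0.9;0 0 -0.27 0 0 0 1;0 0 -0.42 0 0 0 1;0 0 -0.57 0 0 0 1;0 0 -0.72 0 0 0 1;0 0 -0.8 0 0 0 1;0 0 -0.8 0 0 0 1"
}}

```text
time_s: 14.45
tcp_pos: [0.6288, -0.2681, 0.2613]
orientation: [0.64, 0.769, 0.001, 0.005]
ft_force: [1.1, -0.6, 0.3]
gripper_width: 1.002
```

```bash
python3 look.py g2 green=.037;python3 go.py .645 -.09 .25 90
```

```text
[ 0.6288 -0.2681  0.2613]
green [275. 151.] [ 0.6274 -0.2581] [0.0981 0.0602] 101.0
14.5 [ 0.6279 -0.2677  0.2579] w 0.9986448111591218 [ 0.8  0.7 -0.7]
0.5721 0.1635 0.0248 0.0035 0.0022 0.1164
```

>>> {"method": "jog_arm", "body": {
  "commands": "0.572 0.164 0.025 0.003 0.002 0.116 1;0.572 0.164 0.025 0.003 0.002 0.116 1;0.572 0.164 0.025 0.003 0.002 0.116 1;0.572 0.164 0.025 0.003 0.002 0.116 1;0.572 0.164 0.025 0.003 0.002 0.116 1;0.572 0.164 0.025 0.003 0.002 0.116 1;0.572 0.164 0.025 0.003 0.002 0.116 1"
}}

```text
time_s: 15.2
tcp_pos: [0.6433, -0.0903, 0.2451]
orientation: [0.707, 0.707, -0.001, -0.003]
ft_force: [0.7, 0.1, 0.7]
gripper_width: 0.997
```

```bash
python3 look.py w7 yellow=.068 red=.034; python3 go.py .648 -.014 .13 87.5  .648 -.014 .042 87.5
```

```text
[ 0.6433 -0.0903  0.2451]
yellow [282.  97.] [ 0.647  -0.0159] [0.1195 0.0559] 87.5
red [100. 195.] [ 0.4527 -0.1165] [0.1561 0.0732] 94.2
15.25 [ 0.6434 -0.0906  0.2454] w 1.0021061941352722 [ 0.2 -0.5 -0.3]
0.2543 0.0174 0.3851 -0.0039 -0.0016 0.0272
0.2535 0.0192 0.6785 -0.0039 -0.0016 0.0272
```

View pics/w7.png

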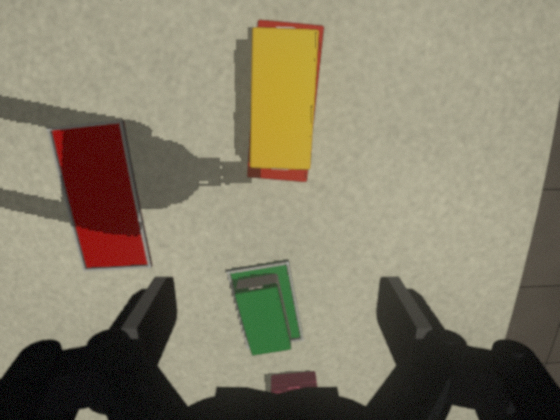

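The wrist view shows green in its tray at (265,310), roughly centred. Yellow at (282,97) was not disturbed.

>>> {"method": "jog_arm", "body": {
  "commands": "0.247 0.016 0.15 -0.004 -0.002 0.027 1;0.247 0.016 0.3 -0.004 -0.002 0.027 1;0.247 0.016 0.38 -0.004 -0.002 0.027 1;0.247 0.016 0.38 -0.004 -0.002 0.027 1;0.247 0.016 0.48 -0.004 -0.002 0.027 1;0.247 0.016 0.6 -0.004 -0.002 0.027 1;0.247 0.016 0.675 -0.004 -0.002 0.027 1;0.247 0.016 0.675 -0.004 -0.002 0.027 1;0.247 0.016 0.675 -0.004 -0.002 0.027 0.4;0.247 0.016 0.675 -0.004 -0.002 0.027 0.4;0.247 0.016 0.675 -0.004 -0.002 0.027 0.4;0.247 0.016 0.675 -0.004 -0.002 0.027 0.4;0.247 0.016 0.675 -0.004 -0.002 0.027 0.4;0.247 0.016 0.675 -0.004 -0.002 0.027 0.4",
  "newtons": 40
}}

```text
time_s: 16.65
tcp_pos: [0.6499, -0.0155, 0.0473]
orientation: [0.722, 0.692, 0.002, 0.003]
ft_force: [-0.9, -1.9, 6.7]
gripper_width: 0.647
```

```bash
python3 look.py w8 yellow=.068;  python3 go.py .648 -.015 .15 87.5 .619 .2625 .15 78 .619 .2625 .07 78
```

```text
[ 0.6499 -0.0155  0.0473]
yellow [276. 267.] [ 0.6499 -0.0094] [0.1097 0.0563] 87.5
16.7 [ 0.6499 -0.0155  0.0473] w 0.6431060275324223 [-1.3 -2.   6. ]
0.0008 -0.0042 -0.3423 0.0041 0.0009 0.001
0.9209 -0.1396 -0.3445 0.0042 0.0006 0.1065
0.9213 -0.1414 -0.0779 0.0042 0.0006 0.1065
```

>>> {"method": "jog_arm", "body": {
  "commands": "0 0 -0.08 0 0 0 0.4;0 0 -0.2 0 0 0 0.4;0 0 -0.34 0 0 0 0.4;0.15 -0.02 -0.34 0 0 0.018 0.4;0.3 -0.04 -0.34 0 0 0.036 0.4;0.45 -0.07 -0.34 0 0 0.054 0.4;0.6 -0.09 -0.34 0 0 0.07 0.4;0.75 -0.11 -0.34 0 0 0.088 0.4;0.92 -0.14 -0.34 0 0 0.106 0.4;0.92 -0.14 -0.34 0 0 0.106 0.4;0.92 -0.14 -0.24 0 0 0.106 0.4;0.92 -0.14 -0.14 0 0 0.106 0.4;0.92 -0.14 -0.08 0 0 0.106 0.4;0.92 -0.14 -0.08 0 0 0.106 0.4;0.92 -0.14 -0.08 0 0 0.106 0.4"
}}

```text
time_s: 18.2
tcp_pos: [0.6175, 0.2626, 0.0683]
orientation: [0.777, 0.63, 0.0, 0.001]
ft_force: [0.7, 0.0, -0.8]
gripper_width: 0.648
```

```bash
python3 over.py yellow .0207; python3 go.py .619 .2625 .0168 78
```

```text
[0.6175 0.2626 0.0683] [ 0.7  0.  -0.8]
lid [276. 266.] [0.6187 0.2685] [0.1096 0.0563] 78.0
lid [282. 127.] [0.6332 0.3301] [0.0449 0.0121] 166.2
18.25 [0.6183 0.2629 0.0694] w 0.6491857122442394 [ 0.7  0.5 -1.3]
-0.0011 0.0019 0.1755 0.0022 -0.0006 0.0005
```

>>> {"method": "jog_arm", "body": {
  "commands": "-0.001 0.002 0.06 0 0 0 0.4;-0.001 0.002 0.1 0 0 0 0.4;-0.001 0.002 0.13 0 0 0 0.4;-0.001 0.002 0.15 0 0 0 0.4;-0.001 0.002 0.162 0 0 0 0.4;-0.001 0.002 0.168 0 0 0 0.4;-0.001 0.002 0.172 0 0 0 0.4;-0.001 0.002 0.172 0 0 0 0.4"
}}

```text
time_s: 19.05
tcp_pos: [0.6181, 0.2626, 0.0165]
orientation: [0.777, 0.63, 0.001, 0.001]
ft_force: [0.6, -0.2, -1.6]
gripper_width: 0.647
```

```bash
python3 v.py y1 293 373 280 197
```

```text
[0.6181 0.2626 0.0165] [ 0.6 -0.2 -1.6]
```

View pics/y1.png

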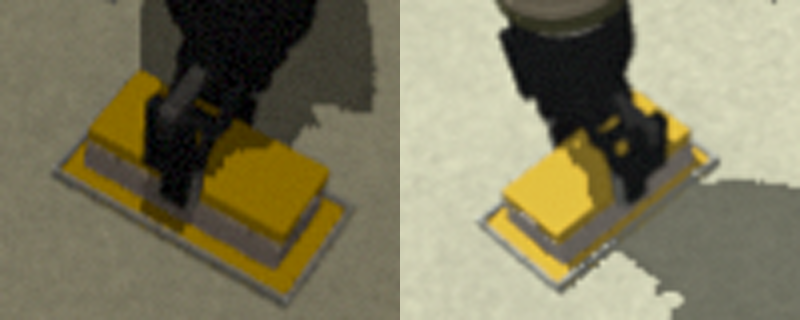

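Yellow is within the tray in both views, with no contact force yet. I'll lower it gently to contact.

>>> {"method": "jog_arm", "body": {
  "commands": "0 0 0.005 0 0 0 0.4;0 0 0.008 0 0 0 0.4;0 0 0.008 0 0 0 0.4"
}}

```text
time_s: 19.45
tcp_pos: [0.6182, 0.2626, 0.0163]
orientation: [0.777, 0.63, 0.001, 0.001]
ft_force: [-9.9, -3.4, 17.0]
gripper_width: 0.646
```

>>> {"method": "jog_arm", "body": {
  "commands": "0 0 -0.005 0 0 0 0.4;0 0 -0.005 0 0 0 0.9;0 0 -0.008 0 0 0 0.9;0 0 -0.008 0 0 0 0.9;0 0 -0.008 0 0 0 0.9;0 0 -0.04 0 0 0 0.9;0 0 -0.12 0 0 0 1;0 0 -0.27 0 0 0 1;0 0 -0.42 0 0 0 1;0 0 -0.57 0 0 0 1;0 0 -0.72 0 0 0 1;0 0 -0.8 0 0 0 1;0 0 -0.8 0 0 0 1"
}}

```text
time_s: 20.75
tcp_pos: [0.6198, 0.2634, 0.261]
orientation: [0.777, 0.63, 0.005, 0.002]
ft_force: [0.0, -0.6, -0.2]
gripper_width: 0.998
```

```bash
python3 look.py y2 yellow=.037 yellow=.003;python3 go.py .645 -.09 .25 86
```

```text
[0.6198 0.2634 0.261 ]
yellow [274. 164.] [0.6196 0.2615] [0.1405 0.0743] 78.1
20.8 [0.6188 0.263  0.2576] w 0.9966525957293868 [ 0.5 -0.6 -1. ]
-1.1332 0.3289 0.0241 0.0043 -0.0015 -0.0882
```

>>> {"method": "jog_arm", "body": {
  "commands": "-1 0.3 0.024 0.004 -0.001 -0.088 1;-1 0.3 0.024 0.004 -0.001 -0.088 1;-1 0.3 0.024 0.004 -0.001 -0.088 1;-1 0.3 0.024 0.004 -0.001 -0.088 1;-1 0.3 0.024 0.004 -0.001 -0.088 1;-1 0.3 0.024 0.004 -0.001 -0.088 1;-1 0.3 0.024 0.004 -0.001 -0.088 1;-1 0.3 0.024 0.004 -0.001 -0.088 1;-1 0.3 0.024 0.004 -0.001 -0.088 1;-1 0.3 0.024 0.004 -0.001 -0.088 1"
}}

```text
time_s: 21.8
tcp_pos: [0.6432, -0.0477, 0.246]
orientation: [0.731, 0.683, -0.002, -0.002]
ft_force: [0.7, -0.9, -0.1]
gripper_width: 1.001
```

```bash
python3 look.py w9 red=.034; python3 go.py .647 -.015 .1 85  .647 -.015 .008 85
```

```text
[ 0.6432 -0.0477  0.246 ]
red [109. 235.] [ 0.4534 -0.1143] [0.1565 0.0729] 94.2
red [281. 142.] [ 0.6481 -0.0195] [0.1472 0.0599] 85.0
21.85 [ 0.6433 -0.0477  0.2462] w 0.9996416955101846 [0.2 0.8 0.9]
0.11 0.0076 0.4873 -0.0035 0.0008 0.0123
0.1104 0.0093 0.7939 -0.0035 0.0008 0.0123
```

>>> {"method": "jog_arm", "body": {
  "commands": "0.098 0.011 0.15 -0.003 0.001 0.012 1;0.098 0.011 0.3 -0.003 0.001 0.012 1;0.098 0.011 0.45 -0.003 0.001 0.012 1;0.098 0.011 0.5 -0.003 0.001 0.012 1;0.098 0.011 0.6 -0.003 0.001 0.012 1;0.098 0.011 0.72 -0.003 0.001 0.012 1;0.098 0.011 0.79 -0.003 0.001 0.012 1;0.098 0.011 0.79 -0.003 0.001 0.012 1;0.098 0.011 0.79 -0.003 0.001 0.012 0.45;0.098 0.011 0.79 -0.003 0.001 0.012 0.45;0.098 0.011 0.79 -0.003 0.001 0.012 0.45;0.098 0.011 0.79 -0.003 0.001 0.012 0.45;0.098 0.011 0.79 -0.003 0.001 0.012 0.45",
  "newtons": 40
}}

```text
time_s: 23.15
tcp_pos: [0.6498, -0.0208, 0.0127]
orientation: [0.738, 0.675, 0.002, 0.002]
ft_force: [-0.6, 0.8, 6.4]
gripper_width: 0.714
```

```bash
python3 look.py w10 red=.034;  python3 go.py .648 -.0185 .12 85 .4365 -.126 .12 94.4 .4365 -.126 .07 94.4
```

```text
[ 0.6498 -0.0208  0.0127]
red [276. 247.] [ 0.6507 -0.0082] [0.1261 0.0621] 84.9
23.2 [ 0.6498 -0.0208  0.0127] w 0.7157098656689256 [-0.7  0.5  7.1]
0.0072 -0.0052 -0.3578 0.0029 -0.0 -0.001
-0.4123 -0.6756 -0.3609 0.0029 0.0002 -0.1055
-0.4123 -0.6763 -0.1942 0.0029 0.0002 -0.1055
```

>>> {"method": "jog_arm", "body": {
  "commands": "0 0 -0.08 0 0 0 0.45;0 0 -0.2 0 0 0 0.45;0 0 -0.35 0 0 0 0.45;-0.07 -0.12 -0.35 0 0 -0.02 0.45;-0.15 -0.25 -0.35 0 0 -0.04 0.45;-0.23 -0.38 -0.35 0 0 -0.06 0.45;-0.31 -0.51 -0.35 0 0 -0.08 0.45;-0.412 -0.676 -0.35 0 0 -0.105 0.45;-0.412 -0.676 -0.35 0 0 -0.105 0.45;-0.412 -0.676 -0.27 0 0 -0.105 0.45;-0.412 -0.676 -0.194 0 0 -0.105 0.45;-0.412 -0.676 -0.194 0 0 -0.105 0.45;-0.412 -0.676 -0.194 0 0 -0.105 0.45"
}}

```text
time_s: 24.5
tcp_pos: [0.4347, -0.1258, 0.0684]
orientation: [0.68, 0.733, -0.0, -0.0]
ft_force: [0.3, 0.7, -1.8]
gripper_width: 0.712
```

```bash
python3 over.py red .0213; python3 go.py .4365 -.126 .0165 94.4
```

```text
[ 0.4347 -0.1258  0.0684] [ 0.3  0.7 -1.8]
lid [276. 249.] [ 0.4335 -0.1131] [0.1262 0.062 ] 94.4
lid [283.  94.] [ 0.4306 -0.0459] [0.0478 0.0064] 3.6
24.55 [ 0.4354 -0.1261  0.069 ] w 0.7138052248169752 [ 0.1  1.  -2.4]
0.0001 0.0036 0.1751 0.0005 0.0004 -0.0004
```

>>> {"method": "jog_arm", "body": {
  "commands": "0 0.004 0.06 0 0 0 0.45;0 0.004 0.1 0 0 0 0.45;0 0.004 0.13 0 0 0 0.45;0 0.004 0.15 0 0 0 0.45;0 0.004 0.162 0 0 0 0.45;0 0.004 0.168 0 0 0 0.45;0 0.004 0.173 0 0 0 0.45;0 0.004 0.178 0 0 0 0.45;0 0.004 0.178 0 0 0 0.45"
}}

```text
time_s: 25.45
tcp_pos: [0.436, -0.1259, 0.0156]
orientation: [0.68, 0.733, -0.0, -0.0]
ft_force: [-6.6, 2.5, 10.9]
gripper_width: 0.711
```

```bash
python3 v.py r1 200 257 215 321
```

```text
[ 0.436  -0.1259  0.0156] [-6.6  2.5 10.9]
```

View pics/r1.png

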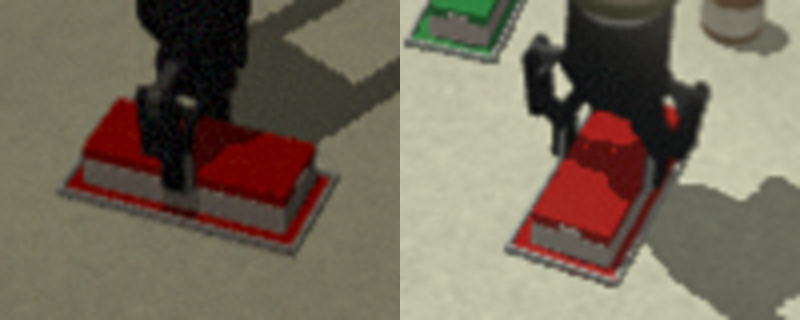

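Red is on its tray floor, with a contact force of about 11 N. Releasing and rising.

>>> {"method": "jog_arm", "body": {
  "commands": "0 0 -0.004 0 0 0 0.45;0 0 -0.004 0 0 0 0.95;0 0 -0.006 0 0 0 1;0 0 -0.006 0 0 0 1;0 0 -0.006 0 0 0 1;0 0 -0.04 0 0 0 1;0 0 -0.12 0 0 0 1;0 0 -0.27 0 0 0 1;0 0 -0.42 0 0 0 1;0 0 -0.57 0 0 0 1;0 0 -0.72 0 0 0 1;0 0 -0.87 0 0 0 1;0 0 -1 0 0 0 1;0 0 -1 0 0 0 1"
}}

```text
time_s: 26.95
tcp_pos: [0.438, -0.1266, 0.3221]
orientation: [0.68, 0.733, 0.002, 0.005]
ft_force: [0.3, 0.8, 0.8]
gripper_width: 0.997
```

Run:
```python
from plant import env;import cv2
print(env.get_obs()['tcp_pos'],env.get_obs()['ft_force'])
a=env.read_camera('scene')['frame'];b=env.read_camera('side')['frame']
a=a[150:330,140:480];b=b[130:380,150:390]
cv2.imwrite('pics/f.png',cv2.hconcat([cv2.resize(a,(500,265)),cv2.resize(b,(255,265))]))
cv2.imwrite('pics/fs.png',env.read_camera('scene')['frame']);cv2.imwrite('pics/fw.png',env.read_camera('wrist')['frame'])
s=cv2.imread('pics/fs.png');d=env.read_camera('side')['frame']
f=lambda im,y,x:cv2.resize(im[y-35:y+35,x-48:x+48],(384,280),interpolation=cv2.INTER_CUBIC)
cv2.imwrite('pics/ff.png',cv2.vconcat([cv2.hconcat([f(s,228,176),f(s,200,257)]),cv2.hconcat([f(d,170,288),f(d,215,321)])]))
```

```text
[ 0.43796306 -0.1266373   0.32211277] [0.32369976 0.75516864 0.79760621]
```

View pics/ff.png

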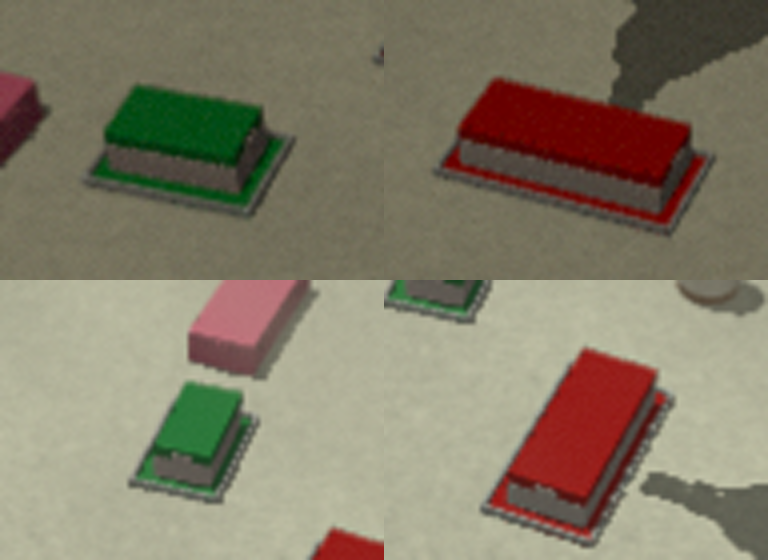

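View pics/f.png

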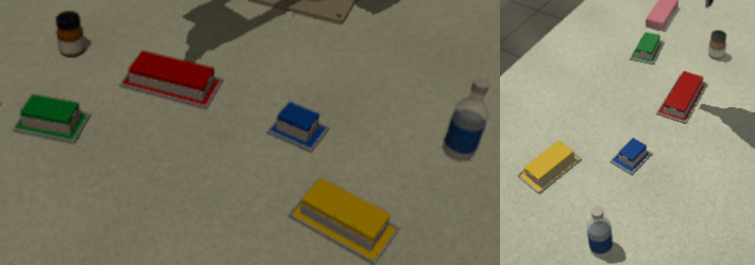

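All four boxes lie flat in their own trays with a visible gap to the rim all round. The bottle and jar have not moved. Handing in.

```bash
python3 -c "
from plant import env
print(env.close_job())"
```

```text
the job is handed in; nothing more can be done
None
```

I moved the blue, green, yellow and red boxes, in that order, from the stack into the trays of their own colours, and handed the job in at about 27 s of the 120 s limit. `close_job` gave no verdict.

**Last checks:** The final scene and side pictures show all four boxes flat inside their rims and lined up with their trays. The bottle and jar looked unmoved by eye. The gripper was clear at z = 0.32 m with about 1 N on the wrist.

**Final positions:** I checked them by eye rather than with a separate measurement of each box. The gripper's position at each release was within about 2 mm of the measured tray centre.

**Disagreements and odd readings:**
- **Green box:** in one slanted wrist view it looked roughly 3 to 4 mm off to one side. The scene and side views did not show this, and it is well inside the 15 mm allowed.
- **Blue box:** I pressed it onto the tray floor with about 32 N upward and 18 N sideways before backing off.
- **Yellow box:** it touched the tray floor with about 17 N before release.
- **Red box:** it touched the tray floor with about 11 N before release.

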